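# Clear the marker off the label printer and hold its cover open for a roll change

### The arm

A 6-joint arm with a two-finger parallel gripper is mounted at the origin on the work surface. World frame = base frame: x ahead of the robot, y to its left, z up, the work surface at z = 0. Lengths are in m, angles in rad, forces in N, time in s.
With the tool pointing down it reaches from about 0.275 to 0.825 m from the base axis. Payload 4.9 kg.
Tool frame: the origin (TCP) lies at the very end of the fingers, on their centre line; the grasp point (between the pads) lies 19 mm behind it; x points along the fingers, z is the direction in which the jaws open and shut, and the axes are right-handed (so a half turn about x gives the same grasp; the last joint's range is limited). The gripper opens to 85 mm and grips with 20 to 120 N. Pads are 22 mm wide; open, the fingers measure 114 mm over their backs; the gripper's body (76 mm by 85 mm) begins 54 mm behind the grasp point. The pads swing forward as they close: fully open they stand 13 mm farther back than shut.
Start: joints at [1.104, 0.326, -0.193, 1.052, 0, 1.437], TCP at [0.18, 0.52, 0.231] pointing down, gripper open.
Joint ranges: [-2.65, 2.65], [-0.97, 1.79], [-1.3, 1.35], [-1.93, 2.1], [-1.47, 1.37], [-3.14, 3.14]. Speed limits (rad/s): [2.57, 2.57, 3.14, 3.14, 3.14, 3.14].

### API

Orientations are given as a rotation vector (axis times angle).
In Python, from workcell import arm gives the robot as it stands. The module is installed in compiled form; this text tells all that it offers.
- The arm moves only by the shell command python3 -m crank 'ROWS' [OPENING] [FORCE]. ROWS is JSON, one flat list of numbers, 4 for each row, row after row: the shift along the world's x, y, z in units of 25 mm (1.0 is 25 mm), then the turn about the world's z in units of 5 degrees (1.0 is 5 degrees). A call has 1 to 8 rows; each row shifts and turns the commanded pose from where the row before left it; what a row does not reach is not made up. A row lasts 1/10 s, in which the tool goes at most 50 mm and 8.59 degrees, less where a joint would pass 70% of its speed; a pose out of reach is approached as far as the arm can. A call is refused whole if a number of a shift passes 1 or a number of a turn 1, either way. A call with a gripper value outside its range is refused whole. OPENING is the finger opening in mm, from 0 to 85.4, set as the call begins (- or left out, the last holds). The fingers move at their own pace and stop on an object; FORCE is the grip in N (left out, the last holds). Time passes only in rows, so rows that do not move let the fingers close. It gives the time, the measured TCP pose, the force and the opening at its end, in the units of the state.
- arm.get_state(): the state, without advancing time (a new reading comes with each control period).
- arm.snapshot(name): name is "scene" or "top"; returns a dict with "image" (384x512x3 uint8, blue, green, red), "fx", "fy", "cx", "cy" (pixels), "D" ([k1, k2, p1, p2, k3] as OpenCV has them; the pictures are not rectified), "R" (3x3) and "t" (3): a world point X has camera coordinates R X + t. Camera axes: x right, y down, z forward; pixel columns grow to the right and rows downward; lengths in m; the calibration is good to about 2 mm. A picture is of the moment at which its call begins. There is no depth.
- arm.close_job(): hands the job in, once; it reports no verdict.
The state is a dict: "clock": time; "q": joint angles; "qvel": joint speeds; "tau": joint torques, N m; "eef_pos": TCP position; "eef_rot": TCP orientation; "force": force on the tool from outside, world axes, zero at the start; "torque": the same for the moment, N m; "width": finger opening in m.
Only numpy, scipy, OpenCV 4.12 (cv2) and the standard library are available. Lean on these libraries where they do the work, as an engineer would, in place of code of your own. Each camera call takes 0.05 s, during which the arm holds its last target.

### The job

I need to change the label roll: someone left the red marker lying on the label printer's cover, so first stand it in the blue pen pot (either end up) and let it go. Then lift the printer's cover, which has a blue lip at its front, to about 50 degrees open and keep holding it there for me - it has no stay, so do not let it drop, and finish while still holding it. Keep the pot standing and leave everything else on the table where it is.

Things in the scene. Friction and masses are not known exactly. Their poses are not given: they have to be found in the camera images.
- marker_center (a point): centre of the jumbo marker: red octagonal rod, 140 mm long, 18 mm across flats, rounded ends (it leans on the pot's rim when let go), black cap at one end, 30 g (may vary by a third). It starts lying on the flat top of the printer's cover, roughly across the printer, centre 9 mm above that top. x axis along the marker, from the black end to the red end; y and z across it. Either end may go down
- marker_cap_end (a point): tip of the marker's rounded black end, 70 mm from its centre
- marker_foot_end (a point): tip of the marker's rounded red end, 70 mm from its centre
- marker: the marker as a body; its origin lies on its flat underside at mid-length, x along it towards the red end
- pot_in (a point): centre of the pen pot's inner floor, z up. Blue ceramic cup, loose, 350 g, 100 mm high, 78 mm outside and 70 mm inside diameter at the rim, tapering to 54 mm inside at the floor, walls 4 mm, empty; the rim lies about 95 mm above this point. The pot may stand to the left or the right of the printer
- pot: the pen pot; origin at the centre of its underside
- cover (a joint): opening angle of the printer's cover in rad: 0 shut, 0.87 is 50 degrees, stop at 1.2. The cover (about 350 g, can vary by a third) falls shut under its own weight from any angle; hinge almost frictionless. It starts shut
- lip (a point): centre of the blue lip on the cover's front edge: block 40 mm wide (its y), 36 deep (x), 12 thick (z), sticking out in front, free at both ends, below and in front; pinch it by its two ends from above. Turns with the cover: shut, x points to the hinge, y along the hinge axis, z up. 18 mm from the cover's edge, 241 mm from the hinge axis; shut, 91 mm above the table
- cover_hinge (a point): point on the cover's hinge axis in the middle of the printer, 92 mm above the table; y along the axis (the cover opens by turning about +y, lip up and away from the robot), frame turns with the cover
- cover_top (a point): middle of the flat top of the cover, 157 mm deep (x) by 190 mm wide (y), 150 mm above the table when shut; in front of it a panel slopes down to the lip
- printer_base (a point): centre of the printer's base at table level; dark base 230 mm deep (x) by 190 mm wide (y), 85 mm high, screwed to the table; light grey cover above it
- tape: black desk tape dispenser, 160 x 62 x 100 mm; leave alone. It stands on the side of the printer where the pot does not
- roll: spare label roll standing on end, 100 mm across, 102 mm high; leave alone
- scanner: grey barcode scanner on a round stand, about 170 mm high; leave alone
- cards_a: white business-card box, 60 x 95 x 37 mm; leave alone
- cards_b: brown business-card box, 60 x 95 x 37 mm; leave alone
- stapler: red stapler, 150 x 38 x 65 mm; leave alone

How it is judged:
On the way, in this order (a step that is already met when the one before it is completed fails the run):
1. the marker stands in the pen pot, let go, while the cover is still shut (distance between any of marker_cap_end, marker_foot_end and pot_in below 0.05 m and horizontal distance between marker_center and pot_in below 0.045 m and (angle between marker_center's own x axis and vertical below 0.7 rad or angle between marker_center's own x axis and vertical above 2.44 rad) and contact force between marker and the fingers below 0.05 N and contact force between marker and the arm below 0.05 N and linear speed of marker below 0.05 m/s and angle between pot_in's own z axis and vertical below 0.1 rad and height (world z) of pot_in below 0.02 m and value of joint cover below 0.1 rad), for 0.2 s.
2. the cover is held at about 50 degrees by the robot (value of joint cover between 0.768 and 0.977 rad and velocity of joint cover between -0.06 and 0.06 rad/s and (contact force between cover and the fingers above 0.4 N or contact force between cover and the arm above 0.4 N) and contact force between cover and marker below 0.1 N and contact force between cover and pot below 0.1 N), for 0.2 s.
At the end, for the whole second after the job is handed in: The marker stands in the upright pot, let go and at rest, one end within 50 mm of the middle of its floor, leaning under 40 degrees; the cover is still at 44 to 56 degrees (0.768 to 0.977 rad), carried by the robot alone (0.4 N or more), which is holding as the program ends (all of step 2 and distance between any of marker_cap_end, marker_foot_end and pot_in below 0.05 m and horizontal distance between marker_center and pot_in below 0.045 m and (angle between marker_center's own x axis and vertical below 0.7 rad or angle between marker_center's own x axis and vertical above 2.44 rad) and contact force between marker and the fingers below 0.05 N and contact force between marker and the arm below 0.05 N and linear speed of marker below 0.05 m/s and angle between pot_in's own z axis and vertical below 0.1 rad and height (world z) of pot_in below 0.02 m); the arm keeps its last pose, push and grip.
It fails at once if the cover is dropped or slammed (falls faster than 2 rad/s) (velocity of joint cover below -2 rad/s).
It fails at once if the pen pot is tipped over (angle between pot's own z axis and vertical above 0.4 rad).
It fails at once if a bystander (tape dispenser, spare roll, scanner, card boxes, stapler) is pushed more than 30 mm or tipped (distance of any of tape, roll, scanner, cards_a, cards_b, stapler from where it was at the start of the episode above 0.03 m or angle between any of roll, scanner's own z axis and vertical above 0.3 rad).
It also fails if it takes over 72 s, if anything falls off the work surface, if the arm or the gripper's body presses on something with over 40 N, if the wrist force passes 120 N, or if a joint passes its speed limit or range.

## Working session

There is one attempt and no reset: what is moved stays moved. The work goes in short steps, Python scripts to look and compute and a shell command to move; the robot and the scene stay as the last step left them, time stands still between calls to the robot, and variables do not carry over. Pictures are saved under pics/ and viewed, and the job is handed in when it is done.

```bash
mkdir -p pics; cat > h.py <<'E'
from workcell import arm
import cv2, numpy as np
def snap(n,f):
    s=arm.snapshot(n); cv2.imwrite('pics/'+f,s['image']); 
    np.savez('pics/'+f+'.npz',**{k:np.array(s[k]) for k in s}); return s
def load(f): return dict(np.load('pics/'+f+'.npz'))
def ray(s,u,v):
    K=np.array([[s['fx'],0,s['cx']],[0,s['fy'],s['cy']],[0,0,1]],float)
    p=cv2.undistortPoints(np.array([[[u,v]]],float),K,np.array(s['D'],float))[0,0]
    R=np.array(s['R']);t=np.array(s['t'])
    return -R.T@t, R.T@np.array([p[0],p[1],1])
def onz(s,u,v,z):
    c,d=ray(s,u,v); return c+d*(z-c[2])/d[2]
def proj(s,X):
    K=np.array([[s['fx'],0,s['cx']],[0,s['fy'],s['cy']],[0,0,1]],float)
    return cv2.projectPoints(np.array([X],float),cv2.Rodrigues(np.array(s['R'],float))[0],np.array(s['t'],float),K,np.array(s['D'],float))[0].reshape(-1,2)
E
python3 - <<'E'
from h import *
for n in('scene','top'):
    s=snap(n,n+'0.png'); print(n,-np.array(s['R']).T@s['t'])
print(arm.get_state())
E
```

```text
scene [ 1.1592371  -0.35799757  0.96684301]
top [ 0.26320298 -0.01382273  1.55997796]
{'clock': 0.1, 'q': array([ 1.10382017e+00,  3.26894706e-01, -1.93502522e-01,  1.05201059e+00,
       -2.37458206e-05,  1.43660275e+00]), 'qvel': array([-7.80436037e-04, -4.03492580e-08,  3.25812732e-03, -1.13003638e-03,
        1.07093408e-04, -2.91946716e-04]), 'tau': array([ 8.92756343e-04, -4.44239616e+01,  2.63037461e+01,  7.87105149e-03,
       -1.23386430e-04,  2.93984272e-06]), 'eef_pos': array([0.17941897, 0.51934279, 0.23055949]), 'eef_rot': array([-0.96149203,  1.34990558,  0.96021355]), 'force': array([ 0.84671828, -0.06885124,  0.46379518]), 'torque': array([0.00553865, 0.01634974, 0.02789703]), 'width': 0.08555460910445824}
```

View pics/scene0.png

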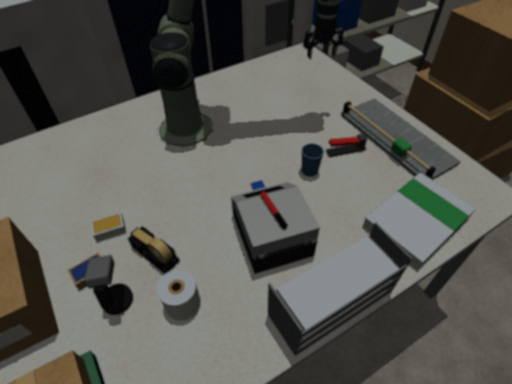

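View pics/top0.png

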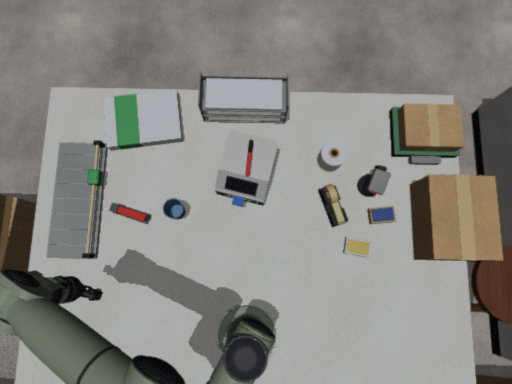

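The scene view shows the pot at about (312,158) and the marker on the cover at about (270,207). In the top view the pot is at (175,209), the marker runs from (250,143) to (247,175), and the lip is at (238,201). Next I'll measure with masks.

```bash
python3 - <<'E'
from h import *
s=load('top0.png');im=s['image'];hsv=cv2.cvtColor(im,cv2.COLOR_BGR2HSV)
def blobs(m,x0,y0,x1,y1,name,z):
    mm=np.zeros_like(m);mm[y0:y1,x0:x1]=m[y0:y1,x0:x1]
    n,l,st,c=cv2.connectedComponentsWithStats(mm)
    for i in range(1,n):
        if st[i,4]>8:
            pts=np.argwhere(l==i)[:,::-1].astype(np.float32)
            r=cv2.minAreaRect(pts)
            print(name,st[i],c[i],r,onz(s,*c[i],z))
red=cv2.inRange(hsv,(0,120,60),(10,255,255))|cv2.inRange(hsv,(170,120,60),(180,255,255))
blue=cv2.inRange(hsv,(95,100,40),(130,255,255))
blobs(red,220,120,280,210,'red',.159)
blobs(blue,150,190,200,230,'pot',.1)
blobs(blue,220,185,260,215,'lip',.097)
c=im[115:225,140:300];cv2.imwrite('pics/topz.png',cv2.resize(c,None,fx=5,fy=5,interpolation=cv2.INTER_CUBIC))
s2=load('scene0.png');c=s2['image'][130:280,220:350];cv2.imwrite('pics/scz.png',cv2.resize(c,None,fx=4,fy=4,interpolation=cv2.INTER_CUBIC))
E
```

```text
red [246 152   6  24  94] [248.40425532 163.21276596] ((248.45494079589844, 163.4958953857422), (4.074108600616455, 23.177148818969727), 5.194429397583008) [0.62240152 0.00518271 0.159     ]
pot [164 199  20  19 294] [173.71088435 208.45578231] ((173.5, 208.0), (18.0, 19.0), 90.0) [0.45838269 0.27919573 0.1       ]
lip [232 195  12  11  93] [237.52688172 200.31182796] ((237.52944946289062, 200.38238525390625), (10.429031372070312, 8.731282234191895), 14.03624439239502) [0.49458882 0.04333412 0.097     ]
```

View pics/topz.png

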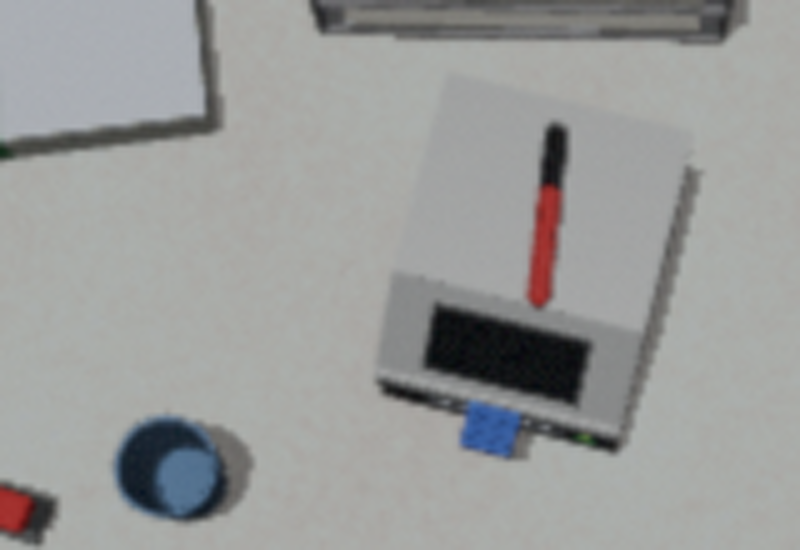

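View pics/scz.png

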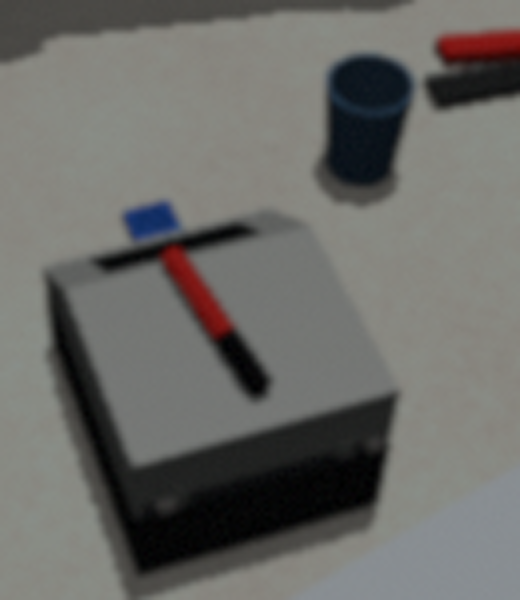

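```bash
python3 - <<'E'
from h import *
from scipy.spatial.transform import Rotation as Ro
s=load('top0.png');s2=load('scene0.png')
b=onz(s,139.5+556/5+.1,114.5+122/5,.159);r=onz(s,139.5+539/5,114.5+308/5,.159)
print('black',b,'red',r,np.linalg.norm(b-r),(b+r)/2,np.degrees(np.arctan2(*(b-r)[[1,0]])))
q=lambda u,v:(219.6+u/4,129.6+v/4)
print('scene black',onz(s2,*q(261,391),.159),'red',onz(s2,*q(170,248),.159))
for n,(u,v),z in [('lipL',(464,425),.097),('tl',(450,72),.15),('tr',(692,132),.15),('ml',(394,270),.15),('mr',(640,332),.15),('lip4a',(472,402),.097),('lip4b',(522,415),.097),('lip4c',(512,457),.097),('lip4d',(461,444),.097),('potrim',(169,468),.1),('potfloor',(187,482),.005)]:
    print(n,onz(s,139.5+u/5,114.5+v/5,z).round(4))
for n,(u,v),z in [('potrim',(370,85),.1),('lip',(153,220),.097),('tl?',(398,393),.15),('tr?',(137,466),.15),('ml',(300,225),.15)]:
    print('scene',n,onz(s2,*q(u,v),z).round(4))
st=arm.get_state();R=Ro.from_rotvec(st['eef_rot']).as_matrix();print(R.round(3))
E
```

```text
black [ 0.7149792  -0.00149974  0.159     ] red [0.57424028 0.00806099 0.159     ] 0.1410632898094352 [0.64460974 0.00328062 0.159     ] -3.886266718062519
scene black [ 0.71088726 -0.00307259  0.159     ] red [0.57222484 0.01210354 0.159     ]
lipL [0.4972 0.063  0.097 ]
tl [0.755  0.0789 0.15  ]
tr [ 0.7124 -0.1021  0.15  ]
ml [0.6024 0.1149 0.15  ]
mr [ 0.56   -0.0657  0.15  ]
lip4a [0.5148 0.0575 0.097 ]
lip4b [0.5058 0.0198 0.097 ]
lip4c [0.4739 0.0264 0.097 ]
lip4d [0.4828 0.0647 0.097 ]
potrim [0.4597 0.2808 0.1   ]
potfloor [0.4616 0.2851 0.005 ]
scene potrim [0.4641 0.2815 0.1   ]
scene lip [0.4954 0.0446 0.097 ]
scene tl? [0.756  0.0783 0.15  ]
scene tr? [ 0.7126 -0.101   0.15  ]
scene ml [0.5975 0.1096 0.15  ]
[[-0.001 -0.945  0.327]
 [-0.001  0.327  0.945]
 [-1.     0.    -0.002]]
```

```bash
python3 -m crank '[0.8,-1,0.2,0.4, 0.8,-1,0.2,0.4, 0.8,-1,0.2,0.4, 0.8,-1,0.2,0.4, 0.8,-1,0.2,0.4, 0.8,-1,0,0.4, 0.8,-1,0,0.3, 0.8,-1,0,0.2]' 85 20; python3 -m crank '[0.8,-1,0,0, 0.8,-1,0,0, 0.8,-1,0,0, 0.8,-1,0,0, 0.8,-1,0,0, 0.8,-1,0,0, 0.8,-1,0,0, 0.8,-1,0,0]'
```

```text
clock: 0.9
eef_pos: [0.3401, 0.3186, 0.2561]
eef_rot: [-1.151, 1.246, 1.151]
force: [0.6, 0.1, 0.3]
width: 0.085
clock: 1.7
eef_pos: [0.5001, 0.1187, 0.2559]
eef_rot: [-1.15, 1.246, 1.151]
force: [0.4, -0.3, -0.0]
width: 0.0848
```

```bash
python3 -m crank '[0.9,-1,0,0, 0.9,-1,0,0, 0.9,-1,0,0, 0.82,-1,0,0, 0,-0.43,0,0, 0,0,-0.5,0, 0,0,-0.5,0, 0,0,0,0]'; python3 - <<'E'
from h import *
from scipy.spatial.transform import Rotation as Ro
st=arm.get_state();R=Ro.from_rotvec(st['eef_rot']).as_matrix();print(st['eef_pos'],np.degrees(np.arctan2(R[1,2],R[0,2])))
s=snap('top','t1.png');c=s['image'][110:225,190:300];cv2.imwrite('pics/t1z.png',cv2.resize(c,None,fx=5,fy=5))
s=snap('scene','s1.png');c=s['image'][130:280,200:350];cv2.imwrite('pics/s1z.png',cv2.resize(c,None,fx=4,fy=4))
E
```

```text
clock: 2.5
eef_pos: [0.5852, 0.0103, 0.2285]
eef_rot: [-1.148, 1.249, 1.155]
force: [0.2, 0.4, 0.0]
width: 0.0849
[0.58522026 0.01031728 0.2284808 ] 85.4990941216282
```

View pics/s1z.png

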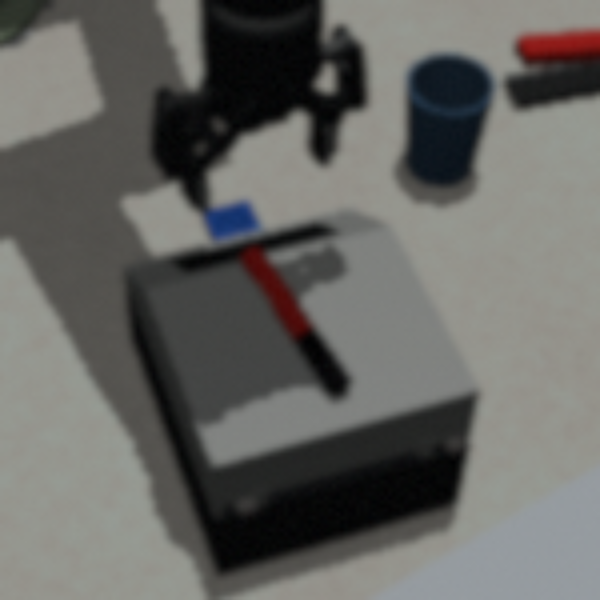

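The open fingers straddle the red end, at about (255,258) in the zoomed view. I'll descend and close at 20 N.

```bash
python3 -m crank '[0.1,-0.05,-0.8,0, 0,0,-0.8,0, 0,0,-0.6,0, 0,0,-0.4,0, 0,0,-0.2,0, 0,0,0,0]'; python3 -m crank '[0,0,0,0,0,0,0,0,0,0,0,0,0,0,0,0,0,0,0,0,0,0,0,0,0,0,0,0,0,0,0,0]' 0 20
```

```text
clock: 3.2
eef_pos: [0.59, 0.0082, 0.1611]
eef_rot: [-1.15, 1.246, 1.151]
force: [-0.0, 0.8, 0.3]
width: 0.0851
clock: 4.0
eef_pos: [0.5903, 0.0078, 0.1616]
eef_rot: [-1.151, 1.246, 1.15]
force: [-1.1, -0.2, 3.2]
width: 0.0166
```

Width is 16.6 mm, so the fingers closed on the upper bevel. I'll reopen, go lower and close again.

```bash
python3 -m crank '[0,0,0,0,0,0,0,0,0,0,0,0,0,0,-0.2,0,0,0,-0.12,0,0,0,0,0]' 40 20; python3 -m crank '[0,0,0,0,0,0,0,0,0,0,0,0,0,0,0,0,0,0,0,0]' 0 20
```

```text
clock: 4.6
eef_pos: [0.5896, 0.0079, 0.1524]
eef_rot: [-1.149, 1.247, 1.151]
force: [-0.4, -0.2, -0.6]
width: 0.04
clock: 5.1
eef_pos: [0.5902, 0.0078, 0.1533]
eef_rot: [-1.15, 1.246, 1.15]
force: [1.0, 0.3, -0.6]
width: 0.0174
```

Now lift and see whether the marker droops.

```bash
python3 -m crank '[0,0,0.3,0,0,0,0.6,0,0,0,1,0,0,0,1,0,0,0,1,0,0,0,0.7,0,0,0,0,0,0,0,0,0]'; python3 - <<'E'
from h import *
s=snap('scene','s2.png');c=s['image'][60:280,180:350];cv2.imwrite('pics/s2z.png',cv2.resize(c,None,fx=3,fy=3))
print(arm.get_state()['width'])
E
```

```text
clock: 5.9
eef_pos: [0.5902, 0.0078, 0.2683]
eef_rot: [-1.151, 1.245, 1.15]
force: [0.1, -0.3, 0.2]
width: 0.0171
0.017100617714609797
```

View pics/s2z.png

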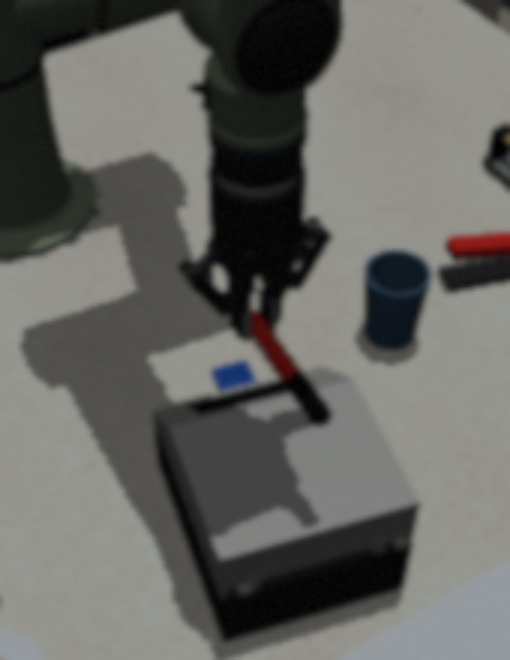

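The marker is held: red end at zoom (258,320), black tip at (320,416). Next I'll estimate its tilt from the ray meeting the marker's vertical plane.

```bash
cat >> h.py <<'E'
def onplane(s,u,v,p0,yaw):
    n=np.array([-np.sin(yaw),np.cos(yaw),0]); c,d=ray(s,u,v); return c+d*(n@(p0-c))/(n@d)
E
python3 - <<'E'
from h import *
s=load('s2.png'); p=np.array([.590,.0078,.2683+.006])
t=onplane(s,179.7+320/3,59.7+416/3,p,np.radians(-4.4)); d=t-p; print(t,np.linalg.norm(d),np.degrees(np.arctan2(d[2],np.hypot(*d[:2]))))
E
```

```text
[ 0.7042786  -0.00099326  0.2721814 ] 0.11463598456260658 -1.0589481014452302
```

Marker stays horizontal, since the grip's torsion holds it. Plan: set it back, regrip about 50 mm from the red end, then press that stub down on the printer's left top edge. That tilts the long black end downward.

```bash
python3 -m crank '[0,0,-1,0,0,0,-1,0,0,0,-1,0,0,0,-0.9,0,0,0,-0.4,0,0,0,-0.25,0,0,0,0,0,0,0,0,0]'; python3 -m crank '[0,0,0,0,0,0,0,0,0,0,0,0,0.5,-0.04,0.2,0,0.5,-0.04,0,0,0.36,-0.02,-0.2,0,0,0,0,0,0,0,0,0]' 45 20;  python3 -m crank '[0,0,0,0,0,0,0,0,0,0,0,0,0,0,0,0,0,0,0,0]' 0 25
```

```text
clock: 6.75
eef_pos: [0.5906, 0.0078, 0.155]
eef_rot: [-1.151, 1.245, 1.15]
force: [0.2, 0.2, 0.1]
width: 0.0172
clock: 7.55
eef_pos: [0.6235, 0.0054, 0.1538]
eef_rot: [-1.149, 1.247, 1.151]
force: [0.4, 0.4, -0.5]
width: 0.045
clock: 8.05
eef_pos: [0.624, 0.0054, 0.1546]
eef_rot: [-1.15, 1.246, 1.15]
force: [-0.4, 0.8, 0.4]
width: 0.0171
```

```bash
python3 -m crank '[0,0,0.4,0,0,0,0.8,0,0,0,0.8,1,0,0,0.3,1,0,0,0,1,0,0,0,1,0,0,0,1,0,0,0,1]'; python3 -m crank '[0.1,0.3,0,1,0.1,0.6,0,1,0.1,0.7,0,1,0.1,0.7,0,1,0.1,0.7,0,1,0.1,0.7,0,1,0.1,0.7,0,1,0.1,0.6,0,1]'; python3 -m crank '[0,0,0,1,0,0,0,1,0,0,0,0.2,0,0,0,0]'; python3 - <<'E'
from h import *
from scipy.spatial.transform import Rotation as Ro
st=arm.get_state();R=Ro.from_rotvec(st['eef_rot']).as_matrix();print(st['eef_pos'],np.degrees(np.arctan2(R[1,2],R[0,2])),st['q'].round(2))
s=snap('scene','s3.png');c=s['image'][60:280,180:350];cv2.imwrite('pics/s3z.png',cv2.resize(c,None,fx=3,fy=3))
s=snap('top','t3.png');c=s['image'][100:230,150:300];cv2.imwrite('pics/t3z.png',cv2.resize(c,None,fx=4,fy=4))
E
```

```text
clock: 8.85
eef_pos: [0.6244, 0.0053, 0.2129]
eef_rot: [-1.531, 0.963, 1.53]
force: [-0.0, 0.2, -1.1]
width: 0.0171
clock: 9.65
eef_pos: [0.6444, 0.1313, 0.2128]
eef_rot: [-1.987, 0.428, 1.986]
force: [-0.3, -0.4, -0.7]
width: 0.0172
clock: 10.05
eef_pos: [0.6443, 0.1303, 0.2125]
eef_rot: [-2.095, 0.25, 2.095]
force: [-0.2, 0.0, 0.2]
width: 0.0171
[0.64428146 0.13032    0.21250951] 166.35917930005658 [ 0.09  0.54  0.09  1.12 -0.   -1.25]
```

View pics/s3z.png

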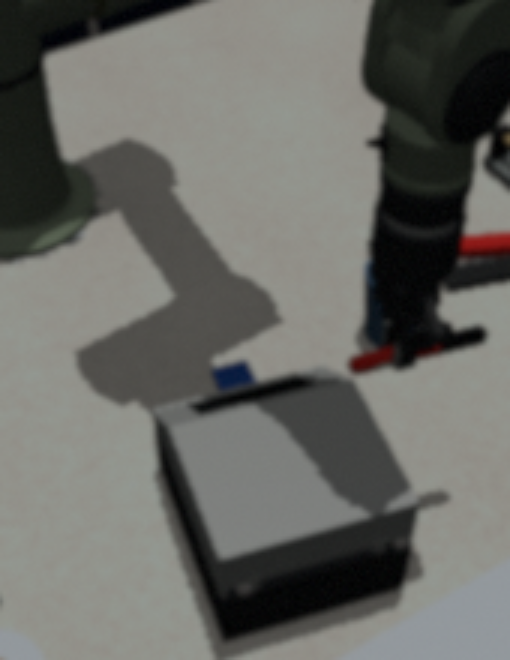

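View pics/t3z.png

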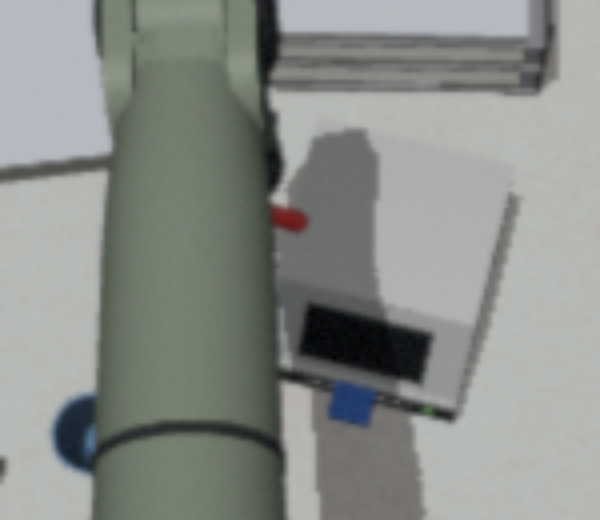

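The red stub overhangs the cover's left edge, at about (290,220) in the top zoom. Now lowering it slowly onto the edge.

```bash
python3 -m crank '[0,0,-0.8,0,0,0,-0.8,0,0,0,-0.5,0,0,0,-0.3,0,0,0,-0.3,0,0,0,-0.2,0,0,0,-0.2,0]'; python3 -m crank '[0,0,-0.2,0,0,0,-0.2,0,0,0,0,0]';python3 - <<'E'
from h import *
s=snap('scene','s4.png');c=s['image'][60:280,180:350];cv2.imwrite('pics/s4z.png',cv2.resize(c,None,fx=3,fy=3))
E
```

```text
clock: 10.85
eef_pos: [0.6448, 0.1319, 0.1368]
eef_rot: [-2.097, 0.245, 2.093]
force: [-3.9, 1.8, 11.1]
width: 0.0169
clock: 11.15
eef_pos: [0.647, 0.1321, 0.1274]
eef_rot: [-2.101, 0.244, 2.088]
force: [1.8, 4.3, 5.7]
width: 0.0169
```

View pics/s4z.png

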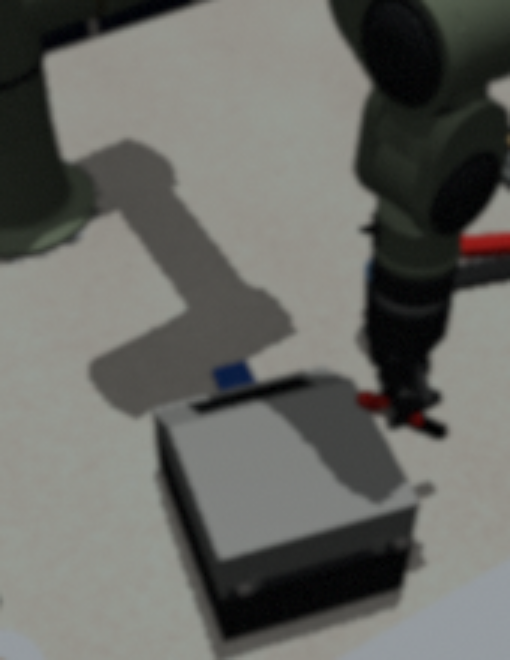

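Tilting works: red stub up at (370,400), black tip at (440,432). Continue down.

```bash
python3 -m crank '[0,0,-0.2,0,0,0,-0.2,0,0,0,-0.2,0,0,0,0,0]';python3 - <<'E'
from h import *
st=arm.get_state();s=snap('scene','s5.png');c=s['image'][140:240,260:360];cv2.imwrite('pics/s5z.png',cv2.resize(c,None,fx=6,fy=6))
E
```

```text
clock: 11.6
eef_pos: [0.6484, 0.1335, 0.1129]
eef_rot: [-2.103, 0.24, 2.084]
force: [6.1, 9.0, 4.4]
width: 0.0172
```

View pics/s5z.png

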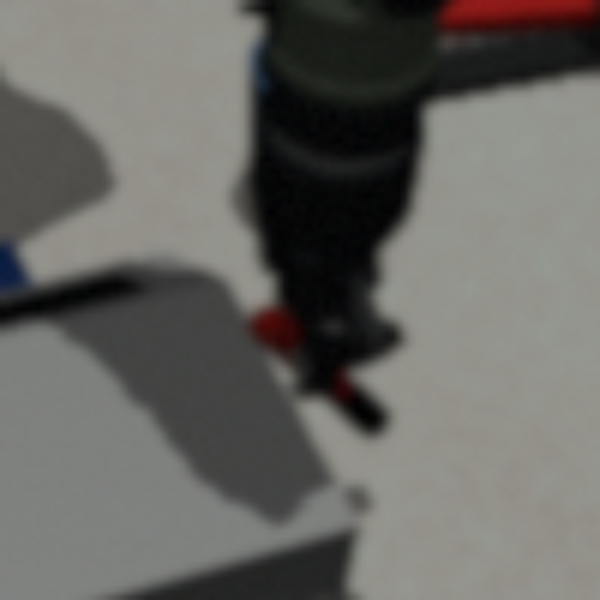

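```bash
python3 - <<'E'
from h import *
s=load('s5.png'); p=np.array([.6484,.1335,.1129+.0045])
for u,v in[(378,425),(262,325)]:
    t=onplane(s,259.6+u/6,139.6+v/6,p,np.radians(76.4)); d=t-p; print(t,np.linalg.norm(d),np.degrees(np.arctan2(d[2],np.hypot(*d[:2]))))
E
```

```text
[0.65997604 0.18134962 0.05094695] 0.08270186855627516 -53.468085286332744
[0.64213344 0.10759714 0.15977694] 0.05006029483606616 57.83494808925379
```

Tilt is about 55° below horizontal with the black end down. Lift off outward and move to above the pot.

```bash
python3 -m crank '[0,0.4,0,0,0,0.4,0.4,0,0,0.3,0.8,0,0,0,1,0,0,0,1,0,0,0,1,0,-0.3,0,0.2,0,-0.6,0.3,0,0]'; python3 -m crank '[-0.9,0.4,0,0,-0.9,0.4,0,0,-0.9,0.4,0,0,-0.9,0.4,0,0,-0.9,0.4,0,0,-0.9,0.4,0,0,-0.9,0.4,0,0,-0.6,0.3,0,0]';  python3 -m crank '[0,0,0,0,0,0,0,0]'; python3 - <<'E'
from h import *
s=snap('scene','s6.png');c=s['image'][80:220,240:400];cv2.imwrite('pics/s6z.png',cv2.resize(c,None,fx=5,fy=5))
s=snap('top','t6.png');c=s['image'][130:260,110:270];cv2.imwrite('pics/t6z.png',cv2.resize(c,None,fx=4,fy=4))
E
```

```text
clock: 12.45
eef_pos: [0.6222, 0.1649, 0.2204]
eef_rot: [-2.097, 0.251, 2.093]
force: [-0.3, 0.8, -0.6]
width: 0.017
clock: 13.25
eef_pos: [0.4464, 0.243, 0.2187]
eef_rot: [-2.094, 0.25, 2.099]
force: [-0.1, 1.2, 0.7]
width: 0.0172
clock: 13.45
eef_pos: [0.4492, 0.2429, 0.2194]
eef_rot: [-2.097, 0.249, 2.096]
force: [-0.2, 0.3, 0.2]
width: 0.0169
```

View pics/s6z.png

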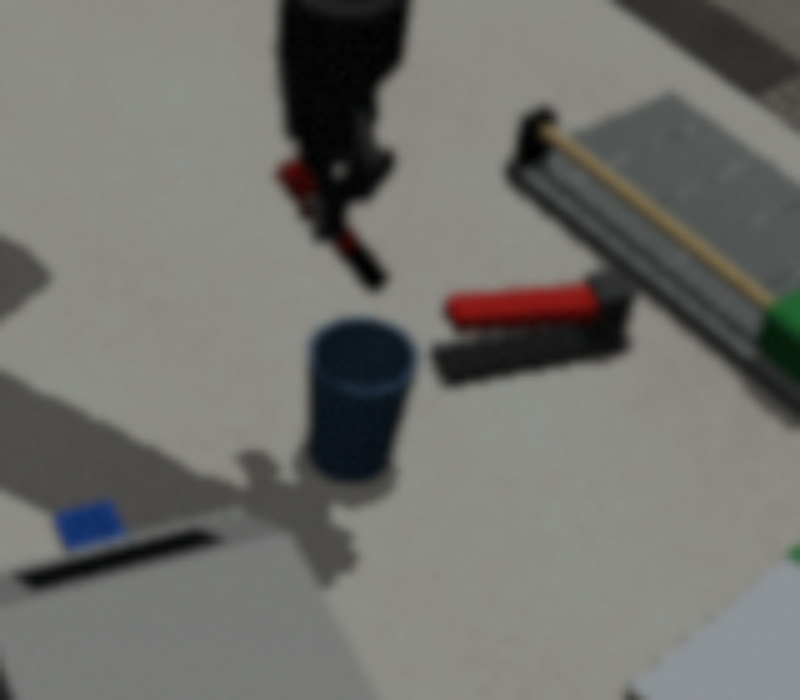

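View pics/t6z.png

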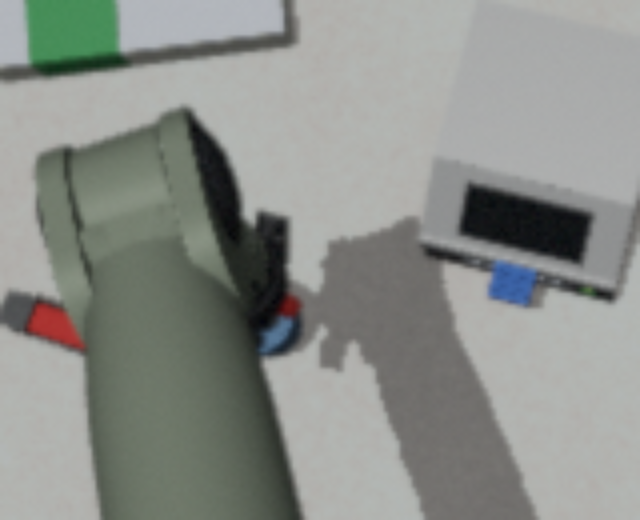

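```bash
python3 - <<'E'
from h import *
s=load('s6.png'); p=np.array([.4492,.2429,.2194+.0045])
for u,v in[(375,285),(290,165)]:
    t=onplane(s,239.6+u/5,79.6+v/5,p,np.radians(76.4)); d=t-p; print(t,np.linalg.norm(d),np.degrees(np.arctan2(d[2],np.hypot(*d[:2]))))
for u,v in[(310,357),(415,357),(362,318),(362,394),(362,356)]: print(onz(s,239.6+u/5,79.6+v/5,.1))
E
```

```text
[0.45994813 0.28732744 0.1579409 ] 0.08024912720329361 -55.278379227096316
[0.44353584 0.21948717 0.27233557] 0.05409480387486427 63.55766800036864
[0.44575191 0.25058617 0.1       ]
[0.48365196 0.31147838 0.1       ]
[0.43283494 0.30467201 0.1       ]
[0.49343747 0.25889336 0.1       ]
[0.46372791 0.2813302  0.1       ]
```

The tip is about 7 mm past the pot's centre. I'll shift about 8 mm further, lower it in, and check.

```bash
python3 -m crank '[0.1,0.32,-0.4,0,0,0,-0.8,0,0,0,-0.8,0,0,0,-0.8,0,0,0,-0.6,0,0,0,-0.4,0,0,0,-0.3,0,0,0,0,0]'; python3 - <<'E'
from h import *
s=snap('scene','s7.png');c=s['image'][80:220,240:400];cv2.imwrite('pics/s7z.png',cv2.resize(c,None,fx=5,fy=5))
E
```

```text
clock: 14.35
eef_pos: [0.4514, 0.2507, 0.116]
eef_rot: [-2.094, 0.25, 2.097]
force: [0.3, -0.4, 0.1]
width: 0.0171
```

View pics/s7z.png

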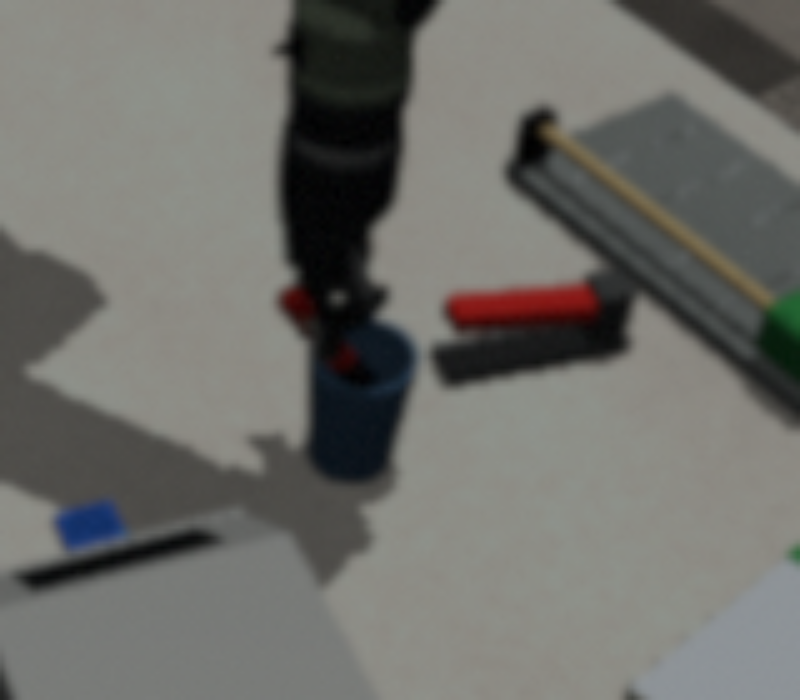

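The black end is inside the pot at (360,375), with no contact force. Release and then rise.

```bash
python3 -m crank '[0,0,0,0,0,0,0,0,0,0,0,0,0,0,0,0,0,0,0,0]' 45 20; python3 -m crank '[0,0,0.5,0,0,0,0.8,0,0,0,1,0,0,0,1,0,0,0,1,0,0,0,1,0,0,-0.8,0.5,0,0.5,-0.8,0,0]' ; python3 - <<'E'
from h import *
s=snap('scene','s8.png');c=s['image'][80:220,240:400];cv2.imwrite('pics/s8z.png',cv2.resize(c,None,fx=5,fy=5))
E
```

```text
clock: 14.9
eef_pos: [0.4518, 0.2509, 0.1173]
eef_rot: [-2.096, 0.249, 2.095]
force: [-0.9, -0.6, 0.3]
width: 0.0452
clock: 15.7
eef_pos: [0.4644, 0.2112, 0.2654]
eef_rot: [-2.1, 0.245, 2.092]
force: [0.1, 0.1, 0.1]
width: 0.0451
```

View pics/s8z.png

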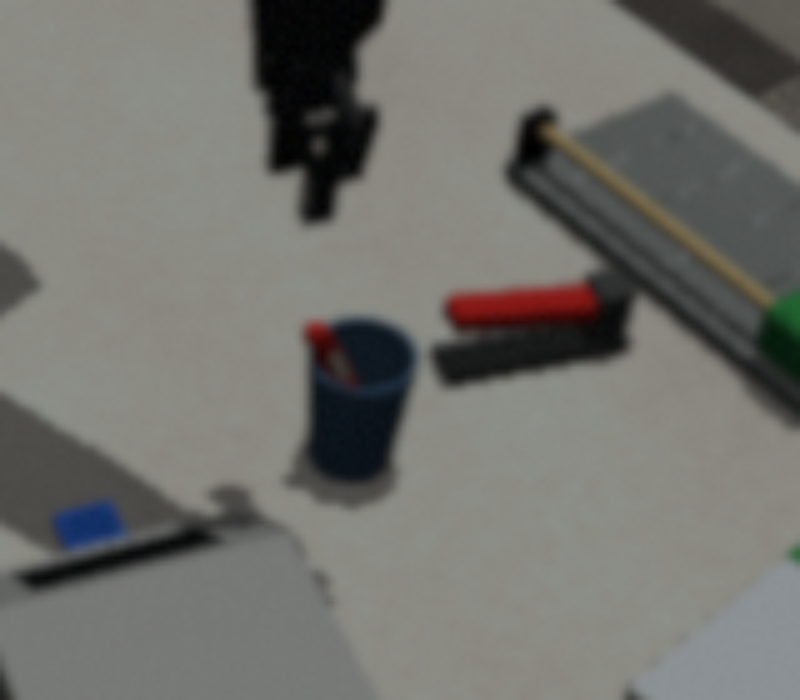

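The marker stands in the pot, leaning on the near rim, with its red tip at zoom (315,330); the pot is upright. Now to the lip, turning the jaws −90°.

```bash
python3 -m crank '[0.15,-0.8,0,-1,0.15,-0.8,0,-1,0.15,-0.8,0,-1,0.15,-0.8,0,-1,0.15,-0.8,0,-1,0.15,-0.8,0,-1,0.15,-0.8,0,-1,0.1,-0.8,0,-1]' 72 60; python3 -m crank '[0,-0.3,0,-1,0,0,0,-1,0,0,0,-1,0,0,-0.5,-1,0,0,-1,-1,0,0,-1,-1,0,0,-0.7,-1,0,0,0,-1]';  python3 -m crank '[0,0,0,-1,0,0,0,-1,0,0,0,0]'; python3 - <<'E'
from h import *
from scipy.spatial.transform import Rotation as Ro
st=arm.get_state();R=Ro.from_rotvec(st['eef_rot']).as_matrix();print(st['eef_pos'],np.degrees(np.arctan2(R[1,2],R[0,2])),st['q'].round(2))
s=snap('scene','s9.png');c=s['image'][80:220,200:360];cv2.imwrite('pics/s9z.png',cv2.resize(c,None,fx=5,fy=5))
s=snap('top','t9.png');c=s['image'][115:235,140:300];cv2.imwrite('pics/t9z.png',cv2.resize(c,None,fx=5,fy=5))
E
```

```text
clock: 16.55
eef_pos: [0.493, 0.0502, 0.2628]
eef_rot: [-1.658, 0.84, 1.657]
force: [-0.3, -0.7, -0.2]
width: 0.0722
clock: 17.35
eef_pos: [0.4911, 0.0436, 0.1802]
eef_rot: [-1.158, 1.243, 1.164]
force: [0.0, -0.2, 0.5]
width: 0.0723
clock: 17.65
eef_pos: [0.493, 0.0435, 0.1826]
eef_rot: [-1.033, 1.312, 1.033]
force: [-0.7, 0.2, 0.3]
width: 0.0721
[0.49300278 0.04346043 0.1826026 ] 76.43928265476755 [-0.06  0.27 -0.41  0.89  0.    0.18]
```

View pics/s9z.png

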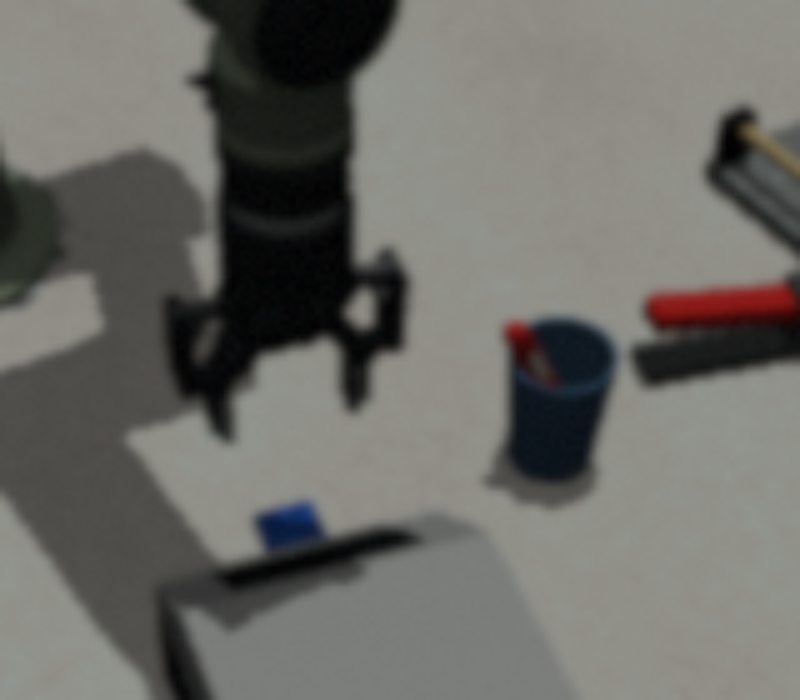

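View pics/t9z.png

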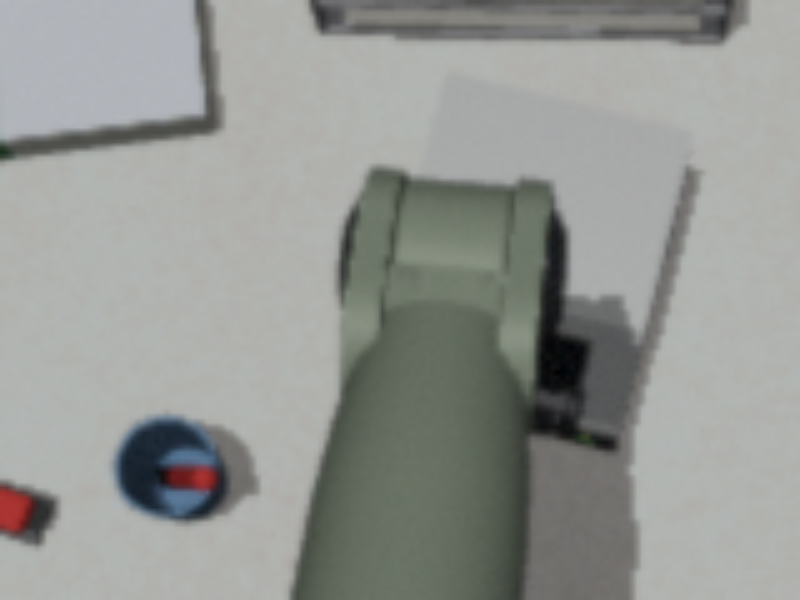

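Marker is well in the pot: in the top zoom it runs from (165,475) to (215,478), inside the rim. The gripper is over the lip. Descend and pinch.

```bash
python3 -m crank '[0,0,-0.8,0,0,0,-0.9,0,0,0,-0.9,0,0,0,-0.8,0,0,0,-0.6,0,0,0,-0.4,0,0,0,0,0,0,0,0,0]'; python3 -m crank '[0,0,0,0,0,0,0,0,0,0,0,0,0,0,0,0,0,0,0,0,0,0,0,0]' 0 60; python3 - <<'E'
from h import *
s=snap('scene','s10.png');c=s['image'][120:220,200:320];cv2.imwrite('pics/s10z.png',cv2.resize(c,None,fx=6,fy=6))
E
```

```text
clock: 18.55
eef_pos: [0.4932, 0.0434, 0.0724]
eef_rot: [-1.033, 1.312, 1.033]
force: [-0.3, 0.2, 0.4]
width: 0.0718
clock: 19.15
eef_pos: [0.4938, 0.044, 0.0732]
eef_rot: [-1.033, 1.309, 1.033]
force: [0.1, 2.4, 4.8]
width: 0.0387
```

View pics/s10z.png

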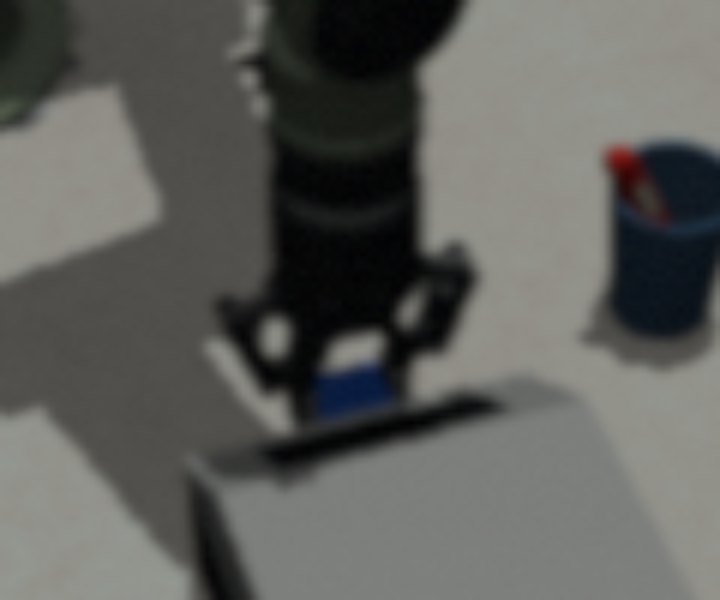

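The lip is pinched, blue block at (355,390) between the pads. Start the arc about the hinge.

```bash
python3 -m crank '[0.01,0,0.42,0,0.02,-0.01,0.42,0,0.05,-0.01,0.42,0,0.06,-0.02,0.42,0,0,0,0,0]' - 70; python3 -m crank '[0.08,-0.02,0.41,0,0.1,-0.02,0.41,0,0.12,-0.03,0.4,0,0.13,-0.03,0.4,0,0,0,0,0]'; python3 - <<'E'
from h import *
s=snap('scene','s11.png');c=s['image'][80:240,200:360];cv2.imwrite('pics/s11z.png',cv2.resize(c,None,fx=4,fy=4))
E
```

```text
clock: 19.7
eef_pos: [0.4978, 0.0431, 0.1156]
eef_rot: [-1.034, 1.308, 1.033]
force: [4.6, 3.1, -5.2]
width: 0.0384
clock: 20.2
eef_pos: [0.5084, 0.0406, 0.1554]
eef_rot: [-1.033, 1.309, 1.033]
force: [5.9, 4.1, -5.8]
width: 0.0388
```

View pics/s11z.png

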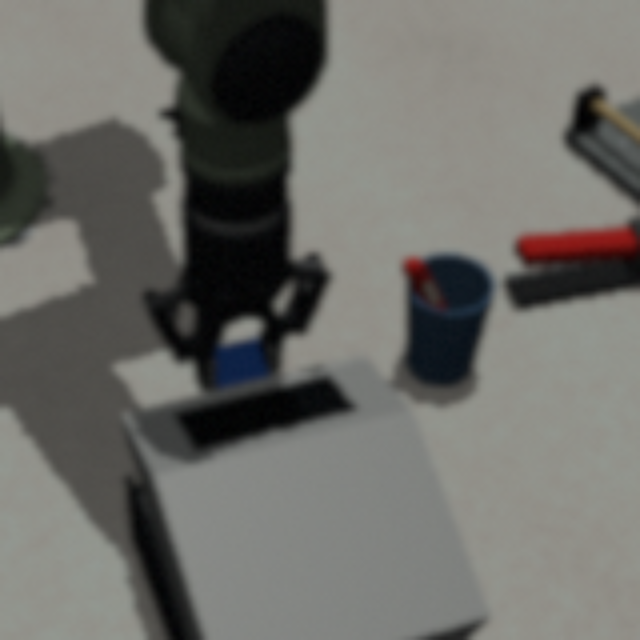

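The cover is lifting, about 20° open with the lip at (242,362) between the pads. Forces are low, so I'll continue.

```bash
python3 -m crank '[0.15,-0.04,0.39,0,0.17,-0.04,0.38,0,0.18,-0.04,0.38,0,0.2,-0.05,0.37,0,0.22,-0.05,0.36,0,0.23,-0.05,0.35,0,0,0,0,0]'; python3 -m crank '[0.24,-0.06,0.34,0,0.26,-0.06,0.33,0,0.27,-0.06,0.32,0,0.28,-0.07,0.3,0,0,0,0,0]'; python3 - <<'E'
from h import *
s=snap('scene','s12.png');c=s['image'][60:240,200:360];cv2.imwrite('pics/s12z.png',cv2.resize(c,None,fx=3,fy=3))
E
```

```text
clock: 20.95
eef_pos: [0.5365, 0.0341, 0.2102]
eef_rot: [-1.032, 1.31, 1.035]
force: [5.2, 4.1, -7.2]
width: 0.0388
clock: 21.45
eef_pos: [0.561, 0.0284, 0.2418]
eef_rot: [-1.03, 1.312, 1.038]
force: [-1.6, 5.4, -3.6]
width: 0.0386
```

View pics/s12z.png

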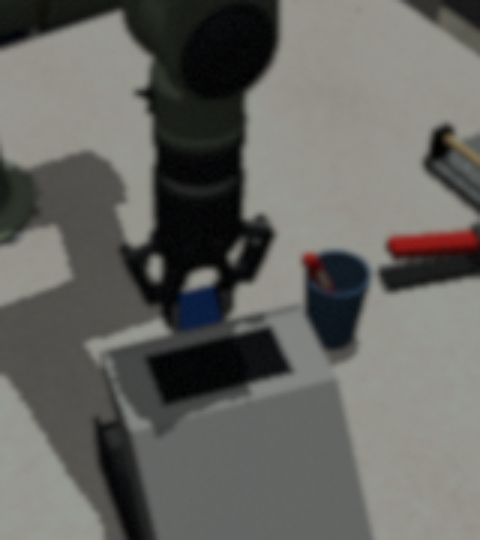

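About 44.5° by both rise and setback. Final 5.5°.

```bash
python3 -m crank '[0.25,-0.06,0.24,0,0.25,-0.06,0.22,0,0.15,-0.04,0.15,0,0,0,0,0,0,0,0,0,0,0,0,0,0,0,0,0,0,0,0,0]'; python3 - <<'E'
from h import *
st=arm.get_state();p=st['eef_pos'];print(p,st['force'],st['width'])
print('phi z',np.degrees(np.arcsin((p[2]-.0728)/.241)),'phi h',np.degrees(np.arccos(1-np.hypot(p[0]-.4935,p[1]-.0438)/.241)))
s=snap('scene','s13.png');c=s['image'][60:240,200:360];cv2.imwrite('pics/s13z.png',cv2.resize(c,None,fx=4,fy=4))
s=snap('top','t13.png');c=s['image'][90:240,110:300];cv2.imwrite('pics/t13z.png',cv2.resize(c,None,fx=4,fy=4))
E
```

```text
clock: 22.3
eef_pos: [0.5752, 0.025, 0.2561]
eef_rot: [-1.028, 1.314, 1.041]
force: [-1.6, 6.3, -2.5]
width: 0.0387
[0.5752106  0.02502957 0.25606222] [-1.57303776  6.34120939 -2.52469799] 0.03871890115190536
phi z 49.5016034410906 phi h 49.298293705385525
```

View pics/s13z.png

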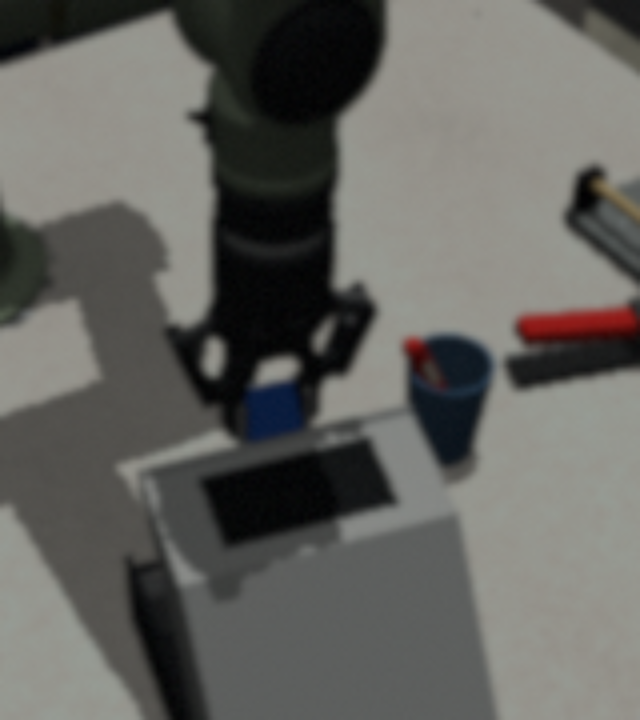

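View pics/t13z.png

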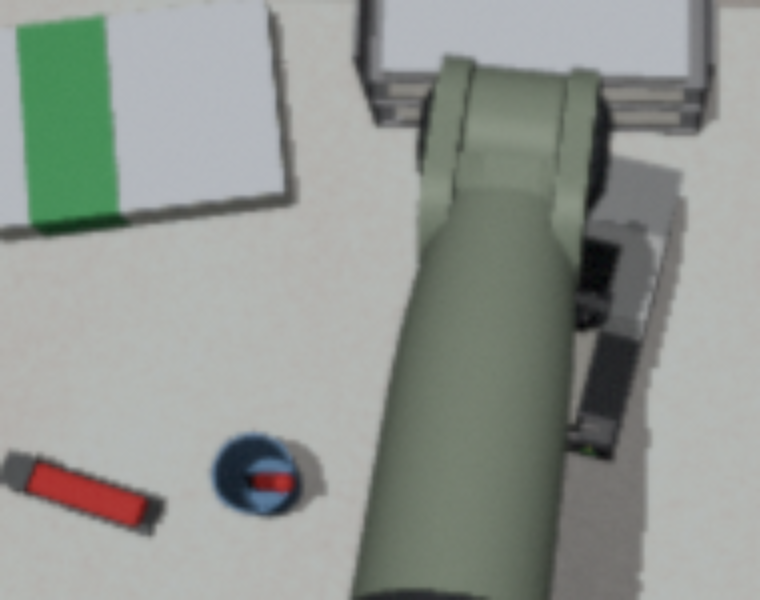

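The scene view shows the cover at about 49.5°, with the lip at (275,410) in the pads. The marker is in the upright pot, and the pose is steady. Handing in.

```bash
python3 -m crank '[0,0,0,0,0,0,0,0,0,0,0,0]'; python3 -c "
from workcell import arm; print(arm.close_job())"
```

```text
clock: 22.7
eef_pos: [0.5752, 0.025, 0.2561]
eef_rot: [-1.028, 1.314, 1.041]
force: [-2.5, 6.4, -1.8]
width: 0.0387
the job is handed in; nothing more can be done
None
```

The marker is standing in the blue pot, let go, and the printer's cover is being held open at about 49 degrees. I handed the job in at 22.7 s with the gripper still pinching the lip.

- **Marker:** The gripper always points down and the marker would not droop in its grip. I pressed the red end down on the printer's top left edge to tilt the marker about 55° below horizontal. Then I lowered it black end first into the pot and released it. The last pictures show it leaning inside the pot's rim and the pot upright.
- **Cover:** I pinched the lip at 60–70 N and raised it along an arc about the hinge. The last check gave 49.5° from the rise of the tool and 49.3° from its setback. The pose was unchanged over the last 0.4 s, and the fingers were at 38.7 mm on the 40 mm lip.
- **Other objects:** I kept the arm clear of the other items. I saw no sign of movement in the areas I zoomed in on, but I did not measure each one.
- **Not fully checked:** The first grip closed on the marker's bevelled upper edge, so I reopened and regripped lower. The cover angle comes from the tool's position, and I did not measure it separately in the pictures.

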